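# Pack out a blank in the cam-clamp fixture and clamp it

### The job

The clamp has only a short throw, so fill the gap between its pad and the blank in the fixture: try the aluminium packers until one slides down snugly, leave it standing fully down in mid-gap, then swing the red-knobbed lever fully home so that the pad presses on it. Leave the unused packers standing upright on the bench, and do not knock over the oil bottle.

Things in the scene. Friction and masses are not known exactly. Their poses are not given: they have to be found in the camera images.
- fixture: green clamping fixture, 112 x 240 mm, bolted down, open below so that its contents stand on the bench. Origin on the bench, below the open pad face's middle. z up; the pad pushes along -y. Side bars (14 mm high) have inner faces at x = +-44 mm; keeper strips and screws beside the pad (y 6 to 54 mm) reach 40 mm. Two spare blanks behind it (x 80 to 156, y -35 to 139 mm, 36 mm high); not needed
- gap_mouth (a point): mouth of the gap, pad-side edge: fixture x = 0, y = 0, 36 mm up (tops of pad and blank); axes as the fixture's. The gap runs from here along -y to the blank, is over 58 mm long in x and 2.5 mm wider than one packer; which one differs each time. The fitting packer's middle goes to fixture x = 0, y = -(thickness/2 + 1.2 mm), long side along x, foot on the bench. One too thick cannot enter
- stop_face (a point): fixture x = 0, y = -95 mm, 36 mm up: on the fixed back stop (44 mm high, screw heads to 50 mm). The blank in the fixture, a dark steel block 76 mm long in x and 36 mm high, stands on the bench against this face. Blanks are sawn to different widths (y), and which one is in the fixture is not known beforehand, so the gap must be found by trying or by looking
- pad: sprung steel pad of the clamp, 58 mm long, 10.5 mm thick, top 36 mm above the bench; origin as the fixture's when the lever is at 0. The lever advances it 5 mm along the fixture's -y; its springs give 4 N per mm once it meets something, so a packer with 2.5 mm play is pressed with about 10 N, one a size too thin (9.5 mm play) not at all
- lever (a joint): angle of the cam lever, rad: 0 open (start; it points along the fixture's -x), 1.4 fully home (nearly along the fixture's +y). Turns clockwise seen from above about a vertical axis, stays where it is left, needs about 2 N at the knob
- knob (a point): middle of the lever's upright red knob, 24 mm diameter; this point is 68 mm above the bench, the knob's straight sides run from 58 to 79 mm, its top is at 87 mm; 95 mm from the lever's axis
- pivot (a point): point on the lever's vertical turning axis, 45 mm above the bench (fixture x = 0, y = 55 mm)
- packer_14: aluminium packer, thickness 14 mm (its y), 60 mm long (x), 70 mm high (z), about 0.16 kg; origin in the centre of its underside. Foot edges chamfered 1.5 mm. Stands upright on the bench at the start; when seated, 34 mm of it stand out above pad and blank
- packer_21: as packer_14, but 21 mm thick, about 0.24 kg
- packer_28: as packer_14, but 28 mm thick, about 0.32 kg
- oil_bottle: yellow oil bottle 52 x 74 x 127 mm standing to the left of the fixture; origin at the centre of its underside; not to be knocked over
Mind the look-alikes: they are no part of the job. What is shaped like the packer_21 but green is not meant. What is shaped like the packer_14 but purple is not meant.

How it is judged:
By the outcome, as a careful person would: the job done as asked, in the order asked, and still so for the second after the job is handed in, with the robot touching nothing.
It also fails if it takes over 72 s, if anything falls off the work surface, if the arm or the gripper's body presses on something with over 40 N, if the wrist force passes 120 N, or if a joint passes its speed limit or range.

### The arm

A 6-joint arm with a two-finger parallel gripper is mounted at the origin on a cart in front of the work surface, level with it; the furniture and walls round the work are solid. World frame = base frame: x ahead of the robot, y to its left, z up, the work surface at z = 0. Lengths are in m, angles in rad, forces in N, time in s.
With the tool pointing down it reaches from about 0.375 to 0.975 m from the base axis. Payload 3.8 kg.
Tool frame: the origin (TCP) lies between the finger pads; the fingertips stand 8 mm ahead of it and the grasp point (between the pads) lies 11 mm behind it; z points along the fingers, y is the line along which they close (so a half turn about z gives the same grasp; the last joint's range is limited). The gripper opens to 85 mm and grips with 20 to 120 N. Pads are 22 mm wide; open, the fingers measure 114 mm over their backs; the gripper's body (76 mm by 85 mm) begins 54 mm behind the grasp point. The pads swing forward as they close: fully open they stand 13 mm farther back than shut.
Start: joints at [-1.259, 0.264, 1.604, -0, 1.274, -0.037], TCP at [0.231, -0.634, 0.239] pointing down, gripper open.
Joint ranges: [-2.63, 2.63], [-0.94, 2.18], [0.31, 2.57], [-1.31, 4.45], [0, 2.66], [-2.55, 2.55]. Speed limits (rad/s): [2.57, 2.57, 3.14, 3.14, 3.14, 3.14].

### API

Orientations are given as a unit quaternion [w, x, y, z].
In Python, from cell import * gives the robot as it stands. The module is installed in compiled form; this text tells all that it offers.
- The arm moves only by the tool move_arm, never from a script. Its arguments are lists of equal length, an entry for each row: "offset": the shift along the tool's x, y, z as a fraction of full scale, a list of three; "turn": the turn, a rotation vector about the tool's x, y, z as a fraction of full scale, a list of three. A call has exactly 5 rows; each row shifts and turns the commanded pose from where the row before left it, along the tool's axes as they then stand; what a row does not reach is not made up. Full scale, the value 1, is 0.02 m for a shift and 5 degrees for a turn. A row lasts 1/12 s, in which the tool goes at most 41.7 mm and 7.16 degrees, less where a joint would pass 70% of its speed; a pose out of reach is approached as far as the arm can. A call with a number of a shift or a turn outside -1 to 1 is refused whole. A call with a gripper value outside its range is refused whole. "fingers" is the finger opening in mm, from 0 to 85.4, set as the call begins (left out, the last holds). The fingers move at their own pace and stop on an object; the grip force is fixed at half the most. Time passes only in rows, so rows that do not move let the fingers close, or fill a call up. It gives the time, the measured TCP pose, the force, the opening and the grip force at its end, in the units of the state.
- observe(): the state, without advancing time (a new reading comes with each control period).
- get_image(name): name is "side" or "top" or "wrist"; returns a dict with "img" (400x640x3 uint8, red, green, blue), "range_z" (400x640 float32, m along the optical axis (not along the pixel's ray), 0 where there is no reading), "mtx" (3x3 intrinsics, pixels), "camera_from_world" (4x4, takes a point from world to camera coordinates); the wrist camera has in their place "tool_from_camera" (4x4, takes a point from camera to tool coordinates, whose origin is the TCP and whose axes are the flange's). Camera axes: x right, y down, z forward; pixel columns grow to the right and rows downward; lengths in m; the calibration is good to about 2 mm. A picture is of the moment at which its call begins: read the wrist's pose just before it.
- sign_off(): hands the job in; it is judged then, once.
The state is a dict: "clock": time; "q": joint angles; "joint_velocities": joint speeds; "effort": joint torques, N m; "eef_pos": TCP position; "orientation": TCP orientation; "contact_force": force on the tool from outside, world axes, zero at the start; "moment": the same for the moment, N m; "finger_gap": opening from 0.0 (shut) to 1.0 (fully open); "finger_force": force on a finger pad.
Only numpy, scipy, OpenCV 4.12 (cv2) and the standard library are available. Lean on these libraries where they do the work, as an engineer would, in place of code of your own. Each camera call takes 0.05 s, during which the arm holds its last target. There are 200 camera calls.

## Working session

There is one attempt and no reset: what is moved stays moved. The work goes in short steps, Python scripts to look and compute and a tool call to move; the robot and the scene stay as the last step left them, time stands still between calls to the robot, and variables do not carry over. Pictures are saved under pics/ and viewed, at most 10 in all, crops included, and the job is handed in when it is done.

Besides the shell and the picture viewer there is one more tool, called after "Call:" as name(argument=value, ...) on one line, values as JSON. move_arm: Moves the arm, as the interface text tells. Its arguments: {"type":"object","properties":{"offset":{"type":"array","items":{"type":"array","items":{"type":"number"}}},"turn":{"type":"array","items":{"type":"array","items":{"type":"number"}}},"fingers":{"type":"number"}},"required":["offset","turn"]}

```bash
mkdir -p pics
cat > h.py <<'E'
from cell import *
import numpy as np, cv2
np.set_printoptions(precision=4, suppress=True)
def save(im,n): cv2.imwrite(f'pics/{n}.png', im[:,:,::-1])
E
python3 - <<'E'
from h import *
s=observe(); print(s)
for n in ['side','top']:
    d=get_image(n); np.savez(n+'0.npz',**d); save(d['img'],n+'0'); print(n,d['mtx'],d['camera_from_world'])
a=np.vstack([np.load(n+'0.npz')['img'] for n in ['side','top']]); save(cv2.resize(a,(480,600)) if 0 else a[:,:,:],'x')
E
```

```text
{'clock': 0.0, 'q': array([-1.2589,  0.2648,  1.6054, -0.    ,  1.2737, -0.0369]), 'joint_velocities': array([-0.001 , -0.0005,  0.0014,  0.0017,  0.0002, -0.0001]), 'effort': array([  0.0008, -51.5112, -36.7314,  -0.0003,   0.0128,  -0.    ]), 'eef_pos': array([ 0.2305, -0.6337,  0.2379]), 'orientation': array([-0.0011,  0.9848,  0.1735, -0.0002]), 'contact_force': array([ 0.4615, -0.3221, -0.2318]), 'moment': array([-0.0568, -0.0753,  0.0627]), 'finger_force': 0.0, 'finger_gap': 0.9971425213053153}
side [[364.2712   0.     321.775 ]
 [  0.     364.2712 197.2493]
 [  0.       0.       1.    ]] [[ 0.8271 -0.5617 -0.0186 -0.4033]
 [-0.2911 -0.3999 -0.8691  0.2657]
 [ 0.4808  0.7242 -0.4943  0.6879]
 [ 0.      0.      0.      1.    ]]
top [[400.7615   0.     316.4834]
 [  0.     400.7615 206.0294]
 [  0.       0.       1.    ]] [[-0.0092 -1.     -0.0003  0.0774]
 [-0.9851  0.0091 -0.1715  0.5189]
 [ 0.1715 -0.0013 -0.9852  1.2344]
 [ 0.      0.      0.      1.    ]]
```

View pics/top0.png

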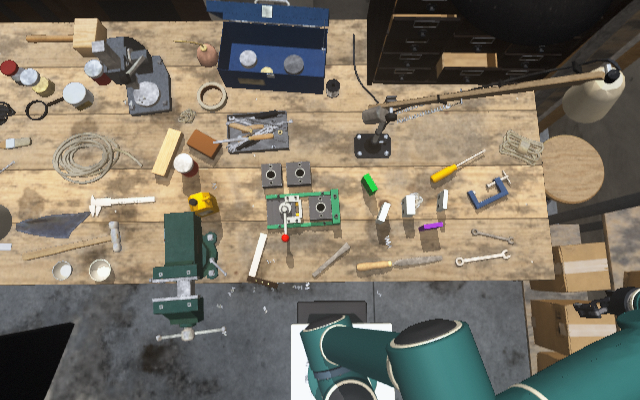

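View pics/side0.png

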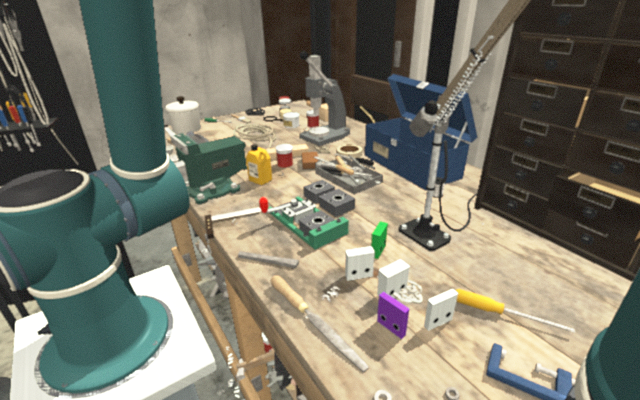

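```bash
cat >> h.py <<'E'
def cloud(d,T=None):
    z=d['range_z'].astype(float); v,u=np.mgrid[0:400,0:640]; K=d['mtx']
    p=np.stack([(u-K[0,2])/K[0,0]*z,(v-K[1,2])/K[1,1]*z,z],-1)
    T=np.linalg.inv(d['camera_from_world']) if T is None else T
    w=p@T[:3,:3].T+T[:3,3]; w[z<=0]=np.nan; return w
def tool(s):
    from scipy.spatial.transform import Rotation as R
    T=np.eye(4); q=s['orientation']; T[:3,:3]=R.from_quat(q[[1,2,3,0]]).as_matrix(); T[:3,3]=s['eef_pos']; return T
E
python3 - <<'E'
from h import *
d=dict(np.load('top0.npz')); w=cloud(d); save(cv2.resize(d['img'][155:255,255:455],(800,400),interpolation=cv2.INTER_CUBIC),'crop0')
for n,(u,v) in dict(p1=(384,211),p2=(410,204),p3=(444,199),g=(369,183),pu=(431,226),knob=(285,238),bottle=(203,203)).items():
    print(n,w[v,u])
h=w[...,2]
for n,(u0,v0,u1,v1) in dict(p1=(373,195,395,228),p2=(400,188,422,222),p3=(436,185,456,214),g=(355,168,382,200)).items():
    m=np.zeros(h.shape,bool); m[v0:v1,u0:u1]=1; m&=(h>.062)&(h<.08)
    P=w[m][:,:2]; print(n,len(P),cv2.minAreaRect((P*1000).astype(np.float32)))
hs=d['img'];hsv=cv2.cvtColor(hs,cv2.COLOR_RGB2HSV)
m=(hsv[...,0]<6)&(hsv[...,1]>170);m[:225]=0;m[250:]=0;m[:,:270]=0;m[:,300:]=0
print(np.nanmean(w[m],0),m.sum(),np.argwhere(m).mean(0))
m=(hsv[...,0]>50)&(hsv[...,0]<85)&(hsv[...,1]>120);m2=m&(h>.005)&(h<.06);m2[:185]=0;m2[235:]=0;m2[:,:255]=0;m2[:,350:]=0
print('fix',cv2.minAreaRect((w[m2][:,:2]*1000).astype(np.float32)))
m=(hsv[...,0]>20)&(hsv[...,0]<33)&(hsv[...,1]>180);m[:185]=0;m[220:]=0;m[:,:180]=0;m[:,225:]=0
print('bottle',np.nanmin(w[m],0),np.nanmax(w[m],0),cv2.minAreaRect((w[m][:,:2]*1000).astype(np.float32)))
E
```

```text
p1 [ 0.4975 -0.1378  0.0705]
p2 [ 0.5196 -0.221   0.0666]
p3 [ 0.5335 -0.3269  0.0724]
g [ 0.5879 -0.0942  0.0685]
pu [ 0.4494 -0.2825  0.0679]
knob [0.4144 0.1694 0.0871]
bottle [0.5217 0.418  0.1053]
p1 134 ((494.3721618652344, -137.58148193359375), (20.748533248901367, 59.86885070800781), 67.70320892333984)
p2 174 ((516.1680297851562, -220.6992645263672), (58.55792236328125, 28.780248641967773), 0.15419481694698334)
p3 93 ((533.802490234375, -330.9065246582031), (15.414785385131836, 60.78361892700195), 82.8768081665039)
g 130 ((588.5017700195312, -97.17176818847656), (58.8552131652832, 21.800251007080078), 30.999561309814453)
[0.4159 0.1696 0.0832] 42 [237.6667 284.9762]
fix ((514.2501831054688, 118.86726379394531), (109.69649505615234, 234.2135772705078), 2.8892204761505127)
bottle [ 0.4985  0.3999 -0.0078] [0.5788 0.4906 0.1174] ((549.206298828125, 449.6792297363281), (84.6968765258789, 58.2735595703125), 44.16425704956055)
```

View pics/crop0.png

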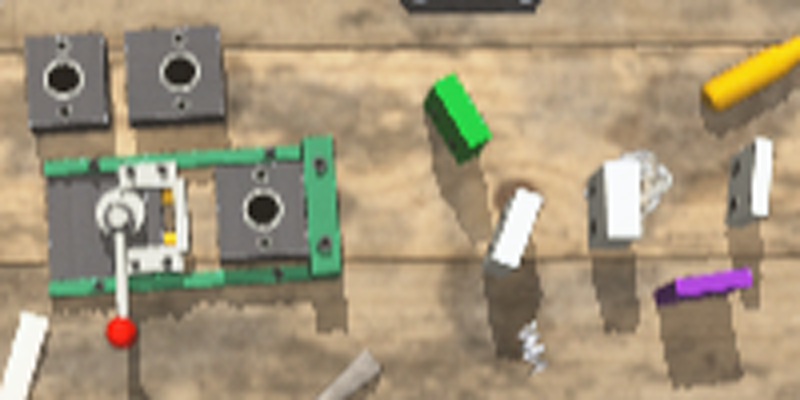

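Run:
```python
from h import *
d=dict(np.load('top0.npz')); w=cloud(d)
for v in (200,204,207,210,214):
    print(v,[(u,round(w[v,u,1]*1e3),round(w[v,u,2]*1e3),d['img'][v,u].mean().astype(int)) for u in range(294,334)])
wr=get_image('wrist'); print(wr['mtx'],wr['tool_from_camera'])
```

```text
200 [(294, 145, 36, np.int64(232)), (295, 142, 37, np.int64(208)), (296, 139, 33, np.int64(208)), (297, 135, 32, np.int64(233)), (298, 132, 36, np.int64(227)), (299, 129, 35, np.int64(220)), (300, 126, 36, np.int64(224)), (301, 124, 2, np.int64(107)), (302, 120, -3, np.int64(131)), (303, 117, -2, np.int64(159)), (304, 114, -3, np.int64(130)), (305, 110, -2, np.int64(128)), (306, 107, 1, np.int64(127)), (307, 104, -3, np.int64(159)), (308, 101, -3, np.int64(135)), (309, 97, 37, np.int64(114)), (310, 93, 39, np.int64(112)), (311, 90, 35, np.int64(113)), (312, 87, 35, np.int64(115)), (313, 84, 36, np.int64(117)), (314, 80, 37, np.int64(114)), (315, 77, 35, np.int64(114)), (316, 74, 34, np.int64(114)), (317, 71, 33, np.int64(111)), (318, 68, 41, np.int64(114)), (319, 64, 33, np.int64(136)), (320, 61, 32, np.int64(121)), (321, 58, 33, np.int64(152)), (322, 55, 31, np.int64(116)), (323, 51, 36, np.int64(115)), (324, 48, 37, np.int64(117)), (325, 45, 34, np.int64(117)), (326, 42, 35, np.int64(117)), (327, 39, 37, np.int64(114)), (328, 35, 32, np.int64(114)), (329, 32, 36, np.int64(116)), (3
[... 4484 characters left out ...]
0, np.int64(114)), (319, 65, 37, np.int64(131)), (320, 62, 36, np.int64(121)), (321, 58, 37, np.int64(120)), (322, 55, 35, np.int64(134)), (323, 52, 34, np.int64(115)), (324, 49, 34, np.int64(114)), (325, 46, 37, np.int64(118)), (326, 42, 38, np.int64(116)), (327, 39, 36, np.int64(118)), (328, 36, 36, np.int64(115)), (329, 33, 33, np.int64(115)), (330, 30, 35, np.int64(115)), (331, 26, 34, np.int64(131)), (332, 23, 42, np.int64(125)), (333, 20, 45, np.int64(124))]
[[301.2992   0.     315.1191]
 [  0.     301.2992 198.7226]
 [  0.       0.       1.    ]] [[ 0.0009 -0.9454 -0.3259  0.0835]
 [ 1.      0.0009  0.0003  0.0005]
 [ 0.     -0.3259  0.9454 -0.1337]
 [ 0.      0.      0.      1.    ]]
```

Call:
move_arm(offset=[[0.84, -0.75, -0.2], [0.84, -0.75, 0], [0.84, -0.75, 0], [0.84, -0.75, 0], [0.84, -0.75, 0]], turn=[[0, 0, 0], [0, 0, 0], [0, 0, 0], [0, 0, 0], [0, 0, 0]], fingers=60)

```text
clock: 0.57
eef_pos: [0.2842, -0.534, 0.2428]
orientation: [-0.0, 0.985, 0.173, -0.0]
contact_force: [0.2, -0.1, 0.0]
finger_gap: 0.697
finger_force: 0.0
```

Call:
move_arm(offset=[[0.84, -0.75, 0], [0.84, -0.75, 0], [0.84, -0.75, 0], [0.84, -0.75, 0], [0.84, -0.75, 0]], turn=[[0, 0, 0], [0, 0, 0], [0, 0, 0], [0, 0, 0], [0, 0, 0]])

```text
clock: 0.98
eef_pos: [0.3375, -0.4347, 0.2429]
orientation: [-0.0, 0.985, 0.173, -0.0]
contact_force: [0.2, -0.4, -0.1]
finger_gap: 0.704
finger_force: 0.0
```

Call:
move_arm(offset=[[0.84, -0.75, 0], [0.84, -0.75, 0], [0.84, -0.75, 0], [0.84, -0.75, 0], [0.84, -0.75, 0]], turn=[[0, 0, 0], [0, 0, 0], [0, 0, 0], [0, 0, 0], [0, 0, 0]])

```text
clock: 1.4
eef_pos: [0.3908, -0.3355, 0.243]
orientation: [-0.0, 0.985, 0.173, -0.0]
contact_force: [0.5, -0.9, 0.4]
finger_gap: 0.701
finger_force: 0.0
```

Call:
move_arm(offset=[[0.84, -0.75, 0], [0.84, -0.75, 0], [0.84, -0.75, 0], [0.84, -0.75, 0], [0.84, -0.75, 0]], turn=[[0, 0, 0], [0, 0, 0], [0, 0, 0], [0, 0, 0], [0, 0, 0]])

```text
clock: 1.82
eef_pos: [0.4441, -0.2364, 0.243]
orientation: [-0.0, 0.985, 0.173, -0.0]
contact_force: [-0.0, -0.4, -0.7]
finger_gap: 0.703
finger_force: 0.0
```

Call:
move_arm(offset=[[0.84, -0.75, 0], [0.84, -0.75, 0], [0.84, -0.75, 0], [0.84, -0.75, 0], [0.84, -0.75, 0]], turn=[[0, 0, 0], [0, 0, 0], [0, 0, 0], [0, 0, 0], [0, 0, 0]])

```text
clock: 2.23
eef_pos: [0.4974, -0.1373, 0.243]
orientation: [-0.0, 0.985, 0.174, -0.0]
contact_force: [-0.0, -0.3, -0.5]
finger_gap: 0.705
finger_force: 0.0
```

Call:
move_arm(offset=[[0, 0, 0], [0, 0, 0], [0, 0, 0], [0, 0, 0], [0, 0, 0]], turn=[[0, 0, 0.85], [0, 0, 0.85], [0, 0, 0.85], [0, 0, 0.85], [0, 0, 0.85]])

```text
clock: 2.65
eef_pos: [0.497, -0.1381, 0.2429]
orientation: [-0.0, 1.0, -0.013, -0.0]
contact_force: [0.1, -0.2, 0.1]
finger_gap: 0.704
finger_force: 0.0
```

Call:
move_arm(offset=[[0, 0, 0], [0, 0, 0], [0, 0, 0], [0, 0, 0], [0, 0, 0]], turn=[[0, 0, 0.85], [0, 0, 0.85], [0, 0, 0.85], [0, 0, 0.85], [0, 0, 0]])

```text
clock: 3.07
eef_pos: [0.497, -0.1383, 0.2429]
orientation: [-0.0, 0.987, -0.16, -0.0]
contact_force: [-0.1, 0.1, -0.6]
finger_gap: 0.699
finger_force: 0.0
```

```bash
cat >> h.py <<'E'
def wrist():
    s=observe(); d=get_image('wrist'); T=tool(s); return s,d,T,cloud(d,T@d['tool_from_camera'])
E
python3 - <<'E'
from h import *
s,d,T,w=wrist(); save(d['img'],'w1')
hsv=cv2.cvtColor(d['img'],cv2.COLOR_RGB2HSV); h=w[...,2]
m=(h>.064)&(h<.076)&(np.hypot(w[...,0]-.495,w[...,1]+.138)<.045)&(hsv[...,1]<60)
n,l,st,c=cv2.connectedComponentsWithStats(m.astype(np.uint8)); i=1+np.argmax(st[1:,4]); m=l==i
P=w[m]; print(st[i],P.mean(0),cv2.minAreaRect((P[:,:2]*1000).astype(np.float32)), T)
Q=(P[:,:2]-P[:,:2].mean(0)); e,V=np.linalg.eigh(Q.T@Q); print(np.degrees(np.arctan2(V[1,1],V[0,1])))
E
```

```text
[ 304  151   23   56 1084] [ 0.4966 -0.1387  0.0689] ((495.16241455078125, -138.1694793701172), (20.988834381103516, 59.98276138305664), 68.06298065185547) [[ 0.949  -0.3151 -0.0006  0.497 ]
 [-0.3151 -0.949   0.0002 -0.1383]
 [-0.0006 -0.     -1.      0.2429]
 [ 0.      0.      0.      1.    ]]
157.7509869846092
```

View pics/w1.png

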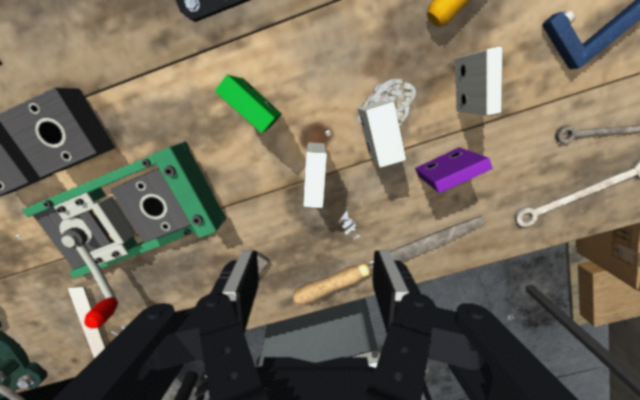

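Call:
move_arm(offset=[[-0.07, 0.03, 0.9], [0, 0, 0.9], [0, 0, 0.9], [0, 0, 0.9], [0, 0, 0.9]], turn=[[0, 0, 0.74], [0, 0, 0], [0, 0, 0], [0, 0, 0], [0, 0, 0]])

```text
clock: 3.53
eef_pos: [0.4956, -0.1385, 0.1525]
orientation: [0.0, 0.982, -0.189, 0.0]
contact_force: [0.6, 0.4, -1.0]
finger_gap: 0.702
finger_force: 0.0
```

Call:
move_arm(offset=[[0, 0, 0.9], [0, 0, 0.9], [0, 0, 0.9], [0, 0, 0.9], [0, 0, 0.9]], turn=[[0, 0, 0], [0, 0, 0], [0, 0, 0], [0, 0, 0], [0, 0, 0]])

```text
clock: 3.95
eef_pos: [0.4956, -0.1385, 0.0624]
orientation: [0.0, 0.982, -0.189, 0.0]
contact_force: [0.3, -0.3, -0.2]
finger_gap: 0.704
finger_force: 0.0
```

Call:
move_arm(offset=[[0, 0, 0.5], [0, 0, 0.15], [0, 0, 0], [0, 0, 0], [0, 0, 0]], turn=[[0, 0, 0], [0, 0, 0], [0, 0, 0], [0, 0, 0], [0, 0, 0]])

```text
clock: 4.37
eef_pos: [0.4968, -0.1389, 0.0515]
orientation: [0.0, 0.982, -0.19, 0.001]
contact_force: [0.2, -0.5, 0.4]
finger_gap: 0.702
finger_force: 0.0
```

Call:
move_arm(offset=[[0, 0, 0], [0, 0, 0], [0, 0, 0], [0, 0, 0], [0, 0, 0]], turn=[[0, 0, 0], [0, 0, 0], [0, 0, 0], [0, 0, 0], [0, 0, 0]], fingers=10)

```text
clock: 4.78
eef_pos: [0.4963, -0.1386, 0.051]
orientation: [0.0, 0.982, -0.19, 0.001]
contact_force: [-0.4, 1.0, 5.2]
finger_gap: 0.236
finger_force: 59.1
```

Call:
move_arm(offset=[[0, 0, 0], [0, 0, 0], [0, 0, 0], [0, 0, 0], [0, 0, 0]], turn=[[0, 0, 0], [0, 0, 0], [0, 0, 0], [0, 0, 0], [0, 0, 0]])

```text
clock: 5.2
eef_pos: [0.4963, -0.1386, 0.051]
orientation: [-0.0, 0.982, -0.191, 0.001]
contact_force: [-0.6, 1.1, 5.9]
finger_gap: 0.234
finger_force: 59.2
```

Call:
move_arm(offset=[[0, 0, -0.6], [0, 0, -1], [0, 0, -1], [0, 0, -1], [0, 0, -1]], turn=[[0, 0, 0], [0, 0, 0], [0, 0, 0], [0, 0, -0.5], [0, 0, -0.5]])

```text
clock: 5.62
eef_pos: [0.4947, -0.1383, 0.1427]
orientation: [-0.0, 0.989, -0.146, -0.001]
contact_force: [-0.4, -0.8, -3.0]
finger_gap: 0.234
finger_force: 59.1
```

Call:
move_arm(offset=[[0, 0, -1], [0, 0, -0.4], [0, 0, 0], [0, 0, 0], [0, 0, 0]], turn=[[0, 0, -0.8], [0, 0, -0.8], [0, 0, -0.8], [0, 0, -0.8], [0, 0, -0.8]])

```text
clock: 6.03
eef_pos: [0.495, -0.1384, 0.1703]
orientation: [-0.0, 1.0, 0.028, -0.0]
contact_force: [-0.4, 0.5, -3.4]
finger_gap: 0.236
finger_force: 59.2
```

Call:
move_arm(offset=[[0.25, -0.75, 0], [0.25, -0.75, 0], [0.25, -0.75, 0], [0.25, -0.75, 0], [0.25, -0.75, 0]], turn=[[0, 0, 0], [0, 0, 0], [0, 0, 0], [0, 0, 0], [0, 0, 0]])

```text
clock: 6.45
eef_pos: [0.5159, -0.0616, 0.1698]
orientation: [-0.0, 1.0, 0.026, -0.001]
contact_force: [1.1, -0.7, -3.1]
finger_gap: 0.233
finger_force: 59.2
```

Call:
move_arm(offset=[[0.05, -0.75, 0], [0.05, -0.75, 0], [0.05, -0.75, 0], [0.05, -0.75, 0], [0, 0, 0]], turn=[[0, 0, 0], [0, 0, 0], [0, 0, 0], [0, 0, 0], [0, 0, 0]])

```text
clock: 6.87
eef_pos: [0.5165, 0.0, 0.1697]
orientation: [-0.001, 1.0, 0.027, -0.001]
contact_force: [0.2, -0.6, -3.2]
finger_gap: 0.229
finger_force: 59.5
```

Run:
```python
from h import *
s,d,T,w=wrist(); np.savez('w2.npz',**d,T=T); save(d['img'],'w2'); print(T, s['finger_gap'], s['contact_force'])
```

```text
[[ 0.9985  0.0546 -0.002   0.5165]
 [ 0.0546 -0.9985  0.0013  0.    ]
 [-0.0019 -0.0014 -1.      0.1697]
 [ 0.      0.      0.      1.    ]] 0.22882705733622266 [ 0.2155 -0.6393 -3.247 ]
```

View pics/w2.png

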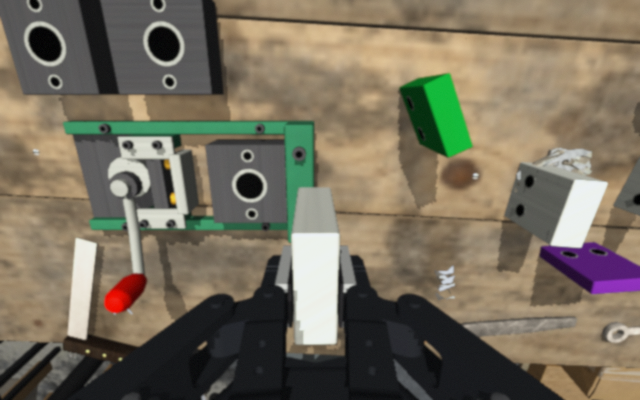

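```bash
cat > meas.py <<'E'
from h import *
def ray(d,T,u,v,z):
    K=d['mtx']; C=T@d['tool_from_camera']; r=C[:3,:3]@np.array([(u-K[0,2])/K[0,0],(v-K[1,2])/K[1,1],1.]); o=C[:3,3]
    return o+r*(z-o[2])/r[2]
if __name__=='__main__':
    d=dict(np.load('w2.npz')); T=d['T']; w=cloud(d,T@d['tool_from_camera']); h=w[...,2]
    A=[];B=[]
    for v in range(150,215,4):
        top=h[v]>.031; 
        b=next(u for u in range(196,225) if top[u:u+4].all())
        a=[u for u in range(168,196) if top[u]]; a=max(a) if a else 0
        pa,pb=ray(d,T,a+.5,v,.036),ray(d,T,b-.5,v,.036); A.append(pa);B.append(pb)
        print(v,a,b,pa[:2],pb[:2],(h[v,174:212:2]*1e3).round(),)
    for P in (A,B):
        P=np.array(P); f=np.polyfit(P[:,0],P[:,1],1); print(f,np.degrees(np.arctan(f[0])),np.median(P,0))
    I=d['img'].mean(2)
    for v in (165,180,195,205): print(v,I[v,166:216].astype(int))
    # fixture side bars/ stop : green mask
    hsv=cv2.cvtColor(d['img'],cv2.COLOR_RGB2HSV)
    g=(hsv[...,0]>55)&(hsv[...,0]<90)&(hsv[...,1]>100)
    g[:,330:]=0;g[:110]=0
    C=np.argwhere(g&(h>.005)&(h<.055)); P=np.array([w[v,u] for v,u in C]); print(cv2.minAreaRect((P[:,:2]*1000).astype(np.float32)))
    r=((hsv[...,0]<6)|(hsv[...,0]>174))&(hsv[...,1]>150); r[:260]=0; r[330:]=0; P=w[r]; P=P[P[:,2]>.083]; print('knob',P.mean(0),len(P))
    # packer in tool frame
    t=cloud(d,d['tool_from_camera']); m=np.zeros(h.shape,bool); m[236:345,285:345]=1
    m&=(abs(h-np.nanmedian(h[260:320,305:325]))<.006)&(hsv[...,1]<60); P=t[m]
    print('packer',cv2.minAreaRect((P[:,:2]*1000).astype(np.float32)),np.median(P[:,2]),m.sum())
E
python3 meas.py
```

```text
150 173 206 [0.5464 0.1274] [0.548 0.099] [31.  0. -0. 14. 15. 15. 14. 14. 11. -1. -1. -1. -1. -0. -1. -1. 35. 35.
 36.]
154 180 206 [0.5432 0.1215] [0.5444 0.0992] [33. 33. 35. 33. 28. 25. 21. 17. 12.  7. -2. -2. -1. -1. -1.  1. 35. 34.
 36.]
158 182 207 [0.5397 0.12  ] [0.5409 0.0985] [36. 36. 34. 35. 31. 26. 21. 17. 13. 10. -2. -1. -1. -0. -1. -1. -1. 35.
 35.]
162 182 207 [0.536  0.1204] [0.5372 0.0987] [36. 36. 35. 35. 32. 28. 23. 20. 15. 10. -1. -1. -2. -0. -2. -0. -1. 36.
 35.]
166 183 208 [0.5323 0.1198] [0.5335 0.0981] [35. 34. 34. 35. 32. 28. 25. 19. 15. 11.  7. -1. -1. -1. -2. -1. -1. 36.
 35.]
170 184 208 [0.5286 0.1192] [0.5298 0.0983] [35. 34. 36. 34. 35. 32. 26. 23. 18. 12.  8. -0. -0. -1. -0. -1. -0. 34.
 35.]
174 184 209 [0.5249 0.1195] [0.5261 0.0976] [35. 35. 34. 35. 33. 31. 27. 23. 19. 13. 11. -2. -1. -0. -2. -1. -1. -2.
 34.]
178 185 209 [0.5211 0.1189] [0.5223 0.0978] [35. 35. 36. 34. 35. 34. 29. 23. 19. 16. 11. -1. -2. -2. -1. -1. -1. -1.
 35.]
182 185 210 [0.5173 0.1193] [0.5185 0.0971] [35. 36. 34. 35. 35. 34. 30. 25. 20. 17. 10.  8. -1. -2. -2.  0. -2. -1.
 
[... 1508 characters left out ...]
 93  94  94]
195 [ 65  37  29  52  96 135 153 162 176 196 211 217 215 213 211 211 208 200
 178 136  87  59  52  52  52  52  52  52  50  50  54  66  82  94  97  98
 106 119 135 140 140 141 139 134 121 107  96  94  93  92]
205 [ 93  80  58  35  25  29  32  37  42  76 135 186 210 216 212 212 210 208
 203 190 156 110  70  54  53  51  52  52  52  53  53  53  53  55  57  58
  59  59  61  63  71  81  94 100  99  92  89  93  93  93]
((514.2708740234375, 118.89398193359375), (111.65998840332031, 235.08975219726562), 3.1948697566986084)
knob [0.4176 0.1698 0.0849] 269
packer ((-2.067564010620117, 0.6415262222290039), (27.101781845092773, 59.638328552246094), 88.8749771118164) -0.01800696664885465 5158
```

Call:
move_arm(offset=[[0.05, -0.9, 0], [0.05, -0.9, 0], [0.05, -0.9, 0], [0.05, -0.9, 0], [0.05, -0.9, 0]], turn=[[0, 0, 0], [0, 0, 0], [0, 0, 0], [0, 0, 0], [0, 0, 0]])

```text
clock: 7.33
eef_pos: [0.5173, 0.0877, 0.17]
orientation: [0.0, 1.0, 0.026, -0.0]
contact_force: [-0.3, 1.3, -2.9]
finger_gap: 0.234
finger_force: 59.6
```

Call:
move_arm(offset=[[0.05, -0.9, 0], [0, 0, 0.8], [0, 0, 0.9], [0, 0, 0.8], [0, 0, 0.8]], turn=[[0, 0, 0], [0, 0, 0], [0, 0, 0], [0, 0, 0], [0, 0, 0]])

```text
clock: 7.75
eef_pos: [0.5174, 0.1053, 0.1035]
orientation: [0.0, 1.0, 0.027, -0.0]
contact_force: [-1.2, 0.2, -2.8]
finger_gap: 0.232
finger_force: 59.8
```

Call:
move_arm(offset=[[0, 0, 0.3], [0, 0, 0], [0, 0, 0], [0, 0, 0], [0, 0, 0]], turn=[[0, 0, 0], [0, 0, 0], [0, 0, 0], [0, 0, 0], [0, 0, 0]])

```text
clock: 8.17
eef_pos: [0.519, 0.106, 0.0997]
orientation: [-0.0, 1.0, 0.026, 0.001]
contact_force: [0.4, -0.6, -3.1]
finger_gap: 0.233
finger_force: 59.8
```

Run:
```python
from h import *
s,d,T,w=wrist(); np.savez('w3.npz',**d,T=T); print(T, s['contact_force'])
e=get_image('side'); c=e['camera_from_world']@np.array([.515,.109,.04,1]); p=e['mtx']@c[:3]; u,v=(p[:2]/p[2]).astype(int); print(u,v)
a=cv2.resize(e['img'][v-50:v+50,u-60:u+60],(480,400),interpolation=cv2.INTER_CUBIC)
b=d['img'][:,160:480]; save(np.hstack([b,a]),'w3')
```

```text
[[ 0.9986  0.0527  0.0024  0.519 ]
 [ 0.0527 -0.9986  0.0004  0.106 ]
 [ 0.0025 -0.0002 -1.      0.0997]
 [ 0.      0.      0.      1.    ]] [ 0.3503 -0.636  -3.1241]
307 210
```

View pics/w3.png

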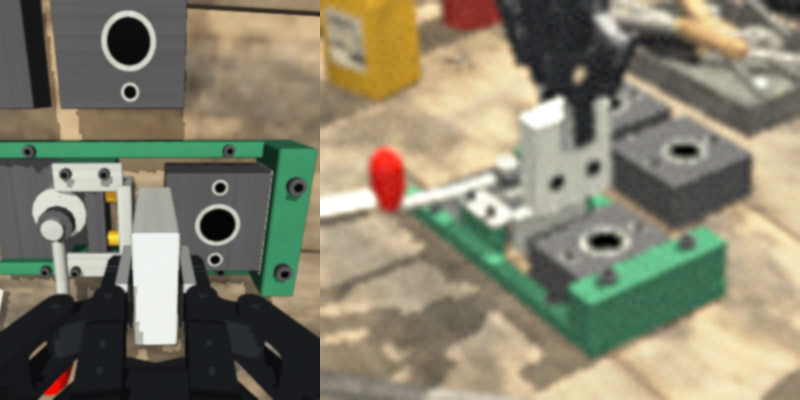

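Run:
```python
from meas import *
d=dict(np.load('w3.npz')); T=d['T']; w=cloud(d,T@d['tool_from_camera']); h=w[...,2]; I=d['img'].mean(2)
save(cv2.resize(d['img'][160:250,270:350],None,fx=6,fy=6,interpolation=cv2.INTER_CUBIC),'w4')
for v in (172,178,184,188,192,196,200,210,220,230): print(v,I[v,286:344:1].astype(int),(h[v,286:344:2]*1e3).astype(int))
for u,v,z in ((291,180,.036),(325,180,.036)): print(ray(d,T,u,v,z))
```

```text
172 [158 159 157 155 147 146 144 142 135 126 121 122 126 140 154 157 157 156
 154 151 146 140 137 136 137 136 129 123 119 125 139 153 159 161 159 157
 154 137 103  65  54  58  60  61  62  61  62  61  60  60  62  60  62  62
  62  62  63  62] [-1  0  0  0  0 -1 -1 -1  0 -1 -1  0  0  0  0  0  0 -1 -1 -1 32 31 31 32
 31 32 31 32 32]
178 [102 114 124 126 126 121 113 117 137 157 164 165 165 166 167 167 168 166
 166 167 164 165 164 165 166 167 169 169 168 169 168 167 165 166 163 162
 154 132  96  75  80  89  92  92  92  92  92  91  90  91  89  91  90  92
  92  92  92  93] [14 14 15 13  6  0 -1 -2 -1 -1  0 -1  0 -1 -1  0 -1 -1 -1 -2 35 35 35 35
 34 35 35 34 35]
184 [131 133 132 127 115  94  72  68  82 102 122 139 146 148 148 150 151 152
 152 151 152 152 151 149 149 147 146 145 144 143 144 144 144 144 142 141
 133 113  81  68  80  89  93  91  93  91  92  91  91  91  91  90  90  91
  92  92  91  91] [30 31 29 26  8  0  0  0  0 -1  0  0  0 -1 -1  0 -1 -1 -1  0 34 35 35 34
 34 35 34 33 34]
188 [210 207 203 187 154 106  70  64  77  95 116 132 142 155 162 165 166 166
 166 164 163 162 162 161 162 1
[... 1613 characters left out ...]
167 167 164
 163 162 162 162 163 164 165 164 163 164 164 163 163 163 163 162 163 162
 163 163 164 165 165 166 166 165 166 166 165 163 159 147 126 103  91  91
  92  94  94  93] [ 34  34  35  33 101 104 103 103 104 103 102 102 102 102 103 102 103 103
 104 103 103 103 103 103 103 102  35  34  34]
230 [207 208 205 201 190 168 153 157 165 168 169 169 169 169 167 165 165 163
 162 162 163 163 163 163 166 165 164 163 166 164 164 164 162 162 162 163
 164 164 165 165 164 167 166 165 167 166 165 165 165 164 159 147 124 102
  94  93  94  94] [ 35  35  35 112 113 114 114 114 114 114 113 114 113 114 114 114 115 113
 114 113 114 113 114 114 113 114 114  34  35]
[0.5472 0.1232 0.036 ]
[0.5485 0.1001 0.036 ]
```

View pics/w4.png

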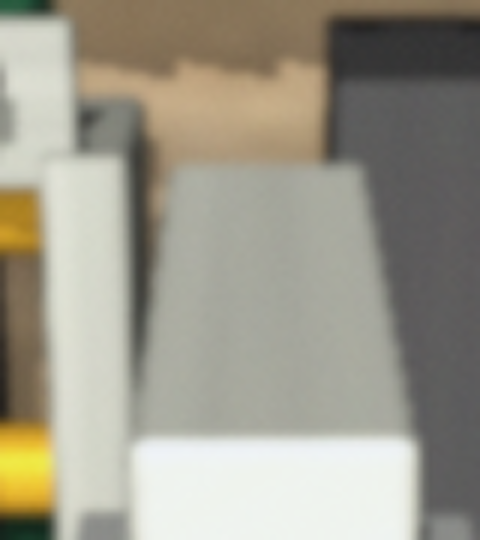

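Run:
```python
from meas import *
d=dict(np.load('w3.npz')); T=d['T']; Ti=np.linalg.inv(T)
def t(u,v,z): p=ray(d,T,u,v,z); return (Ti[:3,:3]@p+Ti[:3,3])*1e3
for n,a in dict(padA=(290.7,190,.036),padB=(291.4,215,.036),blkA=(323.5,178,.036),blkA2=(323.3,184,.036),footL=(298.7,188.5,.051),footR=(330.4,188.5,.051),topL=(291.7,233,.119),topR=(338.8,233,.119)).items(): print(n,t(*a))
print(observe()['eef_pos'])
```

```text
padA [ 21.8772 -16.0961  63.7403]
padB [  3.3995 -16.0698  63.6949]
blkA [30.4048  6.3338 63.7563]
blkA2 [26.1807  6.2392 63.746 ]
footL [27.5645 -9.7348 48.7528]
footR [27.5847 10.3385 48.7485]
topL [ 28.993   -9.1264 -19.244 ]
topR [ 29.0141  10.5767 -19.2483]
[0.5187 0.106  0.0995]
```

Call:
move_arm(offset=[[-0.1, -0.26, 0], [0, 0, 0], [0, 0, 0], [0, 0, 0.2], [0, 0, 0]], turn=[[0, 0, 0], [0, 0, 0], [0, 0, 0], [0, 0, 0], [0, 0, 0]])

```text
clock: 8.68
eef_pos: [0.515, 0.1111, 0.0936]
orientation: [0.0, 1.0, 0.027, -0.0]
contact_force: [-0.1, 0.3, -3.5]
finger_gap: 0.233
finger_force: 59.7
```

Run:
```python
from meas import *
s,d,T,w=wrist(); np.savez('w5.npz',**d,T=T); print(T, s['contact_force'])
I=d['img'].mean(2); h=w[...,2]
for v in (170,176,180,184,188,192,196,202,208,214): print(v,I[v,282:344].astype(int),(h[v,298:330:6]*1e3).astype(int))
```

```text
[[ 0.9986  0.0532 -0.0009  0.515 ]
 [ 0.0532 -0.9986 -0.0002  0.1111]
 [-0.0009  0.0002 -1.      0.0936]
 [ 0.      0.      0.      1.    ]] [-0.1361  0.3368 -3.5064]
170 [217 217 218 215 214 204 180 157 157 163 164 163 164 163 161 159 160 160
 159 154 149 147 149 154 160 164 163 163 163 160 159 156 153 153 154 154
 152 149 145 144 146 151 160 162 164 163 163 159 140 103  58  41  55  73
  80  84  83  82  82  84  82  83] [ 0  0 -1  0  0  0]
176 [209 209 209 209 208 201 177 135  95  83 100 115 127 129 130 126 117 110
 125 149 161 165 163 166 165 165 167 166 165 167 165 164 166 165 165 167
 167 168 169 168 167 168 166 166 165 165 162 156 137 101  58  43  61  81
  89  92  92  92  92  93  93  93] [17  0 -1 -1 -1  0]
180 [211 211 210 208 208 204 185 149 119 120 127 131 131 130 128 116  99  84
  92 114 133 145 149 153 154 155 155 156 156 157 157 156 156 155 155 154
 151 150 150 149 149 149 149 150 149 150 146 140 124  88  54  44  63  83
  91  93  92  92  92  93  94  91] [27 -1 -1  0  0  0]
184 [201 198 202 211 212 211 208 206 205 204 205 203 202 198 183 152 106  75
  76  95 117 135 141 142 
[... 1305 characters left out ...]
 167 166 165 159 140 115  95  92
  93  93  91  92  92  93  91  92] [71 71 71 72 72 71]
208 [110 128 167 202 217 220 217 215 213 210 211 205 195 176 165 166 167 170
 169 170 168 168 167 165 166 164 165 166 164 164 165 165 165 163 163 164
 164 163 165 165 165 167 166 168 168 166 168 168 166 166 159 145 124 104
  93  91  91  90  90  92  93  92] [81 81 81 80 81 80]
214 [103 115 153 195 215 219 218 216 212 210 206 194 177 166 165 167 170 170
 169 169 169 166 164 164 164 164 164 165 166 167 166 165 164 163 162 162
 163 162 164 165 167 166 167 166 167 167 167 167 167 166 165 161 148 125
 103  92  92  91  92  93  94  94] [91 90 89 89 90 88]<stdin>:4: RuntimeWarning: invalid value encountered in cast
```

Call:
move_arm(offset=[[0, 0, 0.15], [0, 0, 0.15], [0, 0, 0.1], [0, 0, 0.1], [0, 0, 0.1]], turn=[[0, 0, 0], [0, 0, 0], [0, 0, 0], [0, 0, 0], [0, 0, 0]])

```text
clock: 9.15
eef_pos: [0.5154, 0.111, 0.0819]
orientation: [0.0, 1.0, 0.026, -0.0]
contact_force: [-0.6, -1.1, -3.3]
finger_gap: 0.231
finger_force: 59.7
```

Call:
move_arm(offset=[[0, 0, 0.25], [0, 0, 0.25], [0, 0, 0.25], [0, 0, 0.25], [0, 0, 0.1]], turn=[[0, 0, 0], [0, 0, 0], [0, 0, 0], [0, 0, 0], [0, 0, 0]])

```text
clock: 9.57
eef_pos: [0.5148, 0.111, 0.0591]
orientation: [0.0, 1.0, 0.026, -0.001]
contact_force: [-0.5, -0.4, -3.0]
finger_gap: 0.229
finger_force: 59.7
```

Call:
move_arm(offset=[[0, 0, 0.15], [0, 0, 0.1], [0, 0, 0.05], [0, 0, 0.05], [0, 0, 0]], turn=[[0, 0, 0], [0, 0, 0], [0, 0, 0], [0, 0, 0], [0, 0, 0]])

```text
clock: 9.98
eef_pos: [0.5155, 0.1111, 0.0532]
orientation: [-0.0, 1.0, 0.026, -0.0]
contact_force: [-0.3, -0.8, -2.5]
finger_gap: 0.235
finger_force: 59.7
```

Call:
move_arm(offset=[[0, 0, 0.05], [0, 0, 0.05], [0, 0, 0], [0, 0, 0], [0, 0, 0]], turn=[[0, 0, 0], [0, 0, 0], [0, 0, 0], [0, 0, 0], [0, 0, 0]])

```text
clock: 10.4
eef_pos: [0.5156, 0.1111, 0.0514]
orientation: [-0.0, 1.0, 0.026, 0.0]
contact_force: [0.1, -0.6, -3.3]
finger_gap: 0.238
finger_force: 59.7
```

Call:
move_arm(offset=[[0, 0, 0.05], [0, 0, 0.03], [0, 0, 0], [0, 0, 0], [0, 0, 0]], turn=[[0, 0, 0], [0, 0, 0], [0, 0, 0], [0, 0, 0], [0, 0, 0]])

```text
clock: 10.82
eef_pos: [0.5158, 0.1112, 0.0511]
orientation: [-0.0, 1.0, 0.027, 0.0]
contact_force: [-2.8, -1.1, 6.8]
finger_gap: 0.23
finger_force: 61.1
```

Call:
move_arm(offset=[[0, 0, 0], [0, 0, 0], [0, 0, 0], [0, 0, 0], [0, 0, 0]], turn=[[0, 0, 0], [0, 0, 0], [0, 0, 0], [0, 0, 0], [0, 0, 0]], fingers=38)

```text
clock: 11.23
eef_pos: [0.5156, 0.1111, 0.0497]
orientation: [-0.0, 1.0, 0.026, 0.0]
contact_force: [0.3, 0.3, -0.3]
finger_gap: 0.445
finger_force: 0.0
```

Call:
move_arm(offset=[[0, 0, -0.3], [0, 0, -0.5], [0, 0, -1], [0, 0, -1], [0, 0, -1]], turn=[[0, 0, 0], [0, 0, 0], [0, 0, 0], [0, 0, 0], [0, 0, 0]])

```text
clock: 11.65
eef_pos: [0.5155, 0.1111, 0.1272]
orientation: [-0.0, 1.0, 0.026, 0.0]
contact_force: [-0.3, -0.3, 0.0]
finger_gap: 0.448
finger_force: 0.0
```

Call:
move_arm(offset=[[0, 0, -1], [0, 0, 0], [0, 0, 0], [0, 0, 0], [0, 0, 0]], turn=[[0, 0, 0], [0, 0, 0], [0, 0, 0], [0, 0, 0], [0, 0, 0]])

```text
clock: 12.07
eef_pos: [0.5145, 0.1109, 0.1446]
orientation: [0.0, 1.0, 0.026, -0.001]
contact_force: [-0.2, 0.7, -0.4]
finger_gap: 0.445
finger_force: 0.0
```

Run:
```python
from meas import *
s,d,T,w=wrist(); np.savez('w6.npz',**d,T=T); save(d['img'],'w6'); print(T, s['contact_force'],s['q'])
hsv=cv2.cvtColor(d['img'],cv2.COLOR_RGB2HSV); h=w[...,2]
m=(abs(h-.07)<.006)&(np.hypot(w[...,0]-.515,w[...,1]-.11)<.045)&(hsv[...,1]<60)
P=w[m]; print(m.sum(),np.median(P[:,2]),cv2.minAreaRect((P[:,:2]*1000).astype(np.float32)))
r=((hsv[...,0]<6)|(hsv[...,0]>174))&(hsv[...,1]>150)&(h>.05)&(h<.1); print('knob',r.sum(),np.nanmean(w[r],0),np.nanmax(w[r],0))
```

```text
[[ 0.9986  0.0529 -0.0021  0.5145]
 [ 0.0529 -0.9986 -0.0003  0.1109]
 [-0.0021  0.0002 -1.      0.1446]
 [ 0.      0.      0.      1.    ]] [-0.1702  0.7373 -0.3501] [0.165  0.0654 2.017  0.     1.0613 1.6828]
2119 0.0689499013551709 ((514.5951538085938, 110.84751892089844), (59.88602066040039, 21.042322158813477), 3.2325992584228516)<stdin>:6: RuntimeWarning: Mean of empty slice
Traceback (most recent call last):
ValueError: zero-size array to reduction operation fmax which has no identity
```

View pics/w6.png

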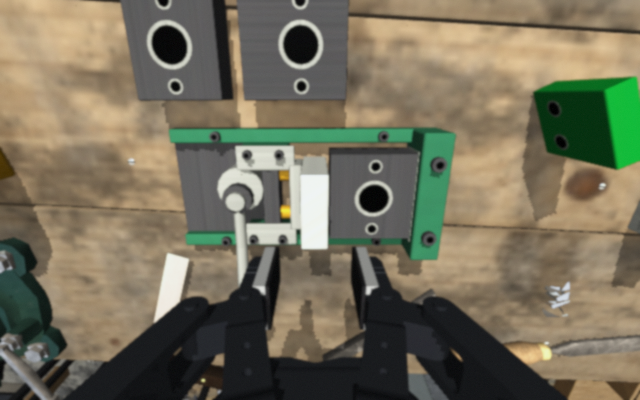

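Call:
move_arm(offset=[[-0.94, -0.64, 0], [-0.94, -0.64, 0], [-0.94, -0.64, 0], [-0.94, -0.64, 0], [-0.94, -0.64, 0]], turn=[[0, 0, 0], [0, 0, 0], [0, 0, 0], [0, 0, 0], [0, 0, 0]], fingers=50)

```text
clock: 12.53
eef_pos: [0.4165, 0.17, 0.1443]
orientation: [0.0, 1.0, 0.026, -0.001]
contact_force: [-0.0, -0.0, -0.7]
finger_gap: 0.586
finger_force: 0.0
```

Call:
move_arm(offset=[[0, 0, 0], [0, 0, 0], [0, 0, 0], [0, 0, 0], [0, 0, 0]], turn=[[0, 0, 0], [0, 0, 0], [0, 0, 0], [0, 0, 0], [0, 0, 0]])

```text
clock: 12.95
eef_pos: [0.419, 0.1697, 0.1456]
orientation: [0.0, 1.0, 0.026, -0.0]
contact_force: [-0.3, -0.5, -0.8]
finger_gap: 0.585
finger_force: 0.0
```

Run:
```python
from meas import *
s,d,T,w=wrist(); save(d['img'],'w7'); print(T, s['q'])
hsv=cv2.cvtColor(d['img'],cv2.COLOR_RGB2HSV); h=w[...,2]
r=((hsv[...,0]<6)|(hsv[...,0]>174))&(hsv[...,1]>150)&(h>.05)&(h<.1)
P=w[r]; print('knob',r.sum(),np.nanmean(P,0),P.max(0),P.min(0))
P=P[P[:,2]>.082]; print(P.mean(0), P.max(0),P.min(0))
m=(h>.05)&(h<.075)&(np.hypot(w[...,0]-.5117,w[...,1]-.176)<.03); P=w[m]; print('hub',m.sum(),P.mean(0) if m.any() else 0)
v,u=np.argwhere(r).mean(0); print(u,v)
```

```text
[[ 0.9986  0.0521 -0.      0.419 ]
 [ 0.0521 -0.9986 -0.0002  0.1697]
 [-0.      0.0002 -1.      0.1456]
 [ 0.      0.      0.      1.    ]] [ 0.3297 -0.0833  2.1623 -0.0002  1.0627  1.8485]
knob 988 [0.4204 0.1714 0.0795] [0.4283 0.1829 0.0871] [0.4057 0.1602 0.057 ]
[0.4173 0.1712 0.0847] [0.4259 0.1804 0.0871] [0.4074 0.1618 0.0821]
hub 0 0
311.7763157894737 216.3431174089069
```

View pics/w7.png

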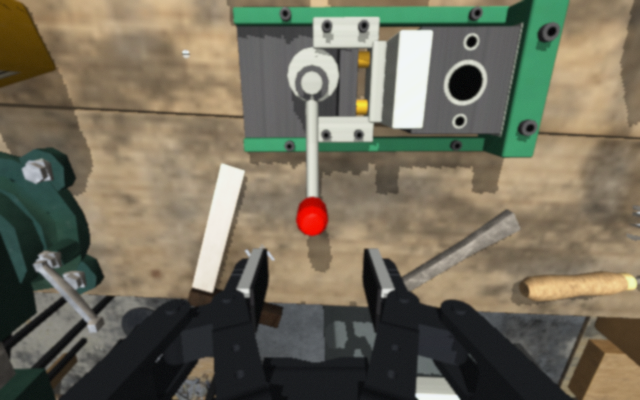

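Run:
```python
from h import *
d=dict(np.load('top0.npz')); w=cloud(d)
for x in np.arange(.34,.6,.04): print(x.round(2),[ (y.round(2), int(1e3*np.nanmax(np.append(w[...,2][(abs(w[...,0]-x)<.02)&(abs(w[...,1]-y)<.02)],0)))) for y in np.arange(.22,.5,.04)])
P=np.array([.5117,.1758]); K=np.array([.4168,.1712]); r=K-P; print(np.linalg.norm(r),np.degrees(np.arctan2(r[1],r[0])))
P=K+.095*np.array([np.cos(np.radians(3.1)),np.sin(np.radians(3.1))]); print(P)
X=np.array([np.cos(np.radians(143)),np.sin(np.radians(143))]); Y=np.array([X[1],-X[0]])
pr=K
for k in range(1,11):
    a=np.radians(183.1)-1.45*k/10; p=P+.095*np.array([np.cos(a),np.sin(a)]); dd=(p-pr)/.02; print(p,dd@X,dd@Y); pr=p
```

```text
0.34 [(np.float64(0.22), 14), (np.float64(0.26), 13), (np.float64(0.3), 11), (np.float64(0.34), 7), (np.float64(0.38), 72), (np.float64(0.42), 190), (np.float64(0.46), 192), (np.float64(0.5), 189)]
0.38 [(np.float64(0.22), 5), (np.float64(0.26), 15), (np.float64(0.3), 5), (np.float64(0.34), 4), (np.float64(0.38), 18), (np.float64(0.42), 150), (np.float64(0.46), 153), (np.float64(0.5), 153)]
0.42 [(np.float64(0.22), 10), (np.float64(0.26), 13), (np.float64(0.3), 8), (np.float64(0.34), 5), (np.float64(0.38), 18), (np.float64(0.42), 151), (np.float64(0.46), 153), (np.float64(0.5), 152)]
0.46 [(np.float64(0.22), 19), (np.float64(0.26), 6), (np.float64(0.3), 7), (np.float64(0.34), 6), (np.float64(0.38), 6), (np.float64(0.42), 151), (np.float64(0.46), 152), (np.float64(0.5), 151)]
0.5 [(np.float64(0.22), 13), (np.float64(0.26), 9), (np.float64(0.3), 5), (np.float64(0.34), 7), (np.float64(0.38), 95), (np.float64(0.42), 150), (np.float64(0.46), 150), (np.float64(0.5), 149)]
0.54 [(np.float64(0.22), 19), (np.float64(0.26), 7), (np.float64(0.3), 5), (np.float64(0.34), 5), (np.float64(0.38), 11
[... 170 characters left out ...]
 6), (np.float64(0.38), 5), (np.float64(0.42), 18), (np.float64(0.46), 6), (np.float64(0.5), 7)]
0.0950114203661855 -177.2249266523237
[0.5117 0.1763]
[0.4171 0.185 ] 0.4039581978044605 0.5571030173448691
[0.4193 0.1985] 0.3192218538778569 0.6096256273443315
[0.4235 0.2117] 0.22778562158688787 0.6493532999118907
[0.4295 0.224 ] 0.13156858178822414 0.675452223176754
[0.4373 0.2354] 0.03259015582651459 0.6873746280241881
[0.4466 0.2455] -0.06707227846094488 0.6848702847767912
[0.4572 0.2542] -0.16532698714136246 0.6679917550621005
[0.4691 0.2613] -0.2601117818919878 0.637093288639238
[0.4818 0.2665] -0.34943730159686825 0.5928233883382856
[0.4951 0.2699] -0.43142876543244124 0.5361111991607946
```

Call:
move_arm(offset=[[0, 0, 0], [0, 0, 0], [0, 0, 0], [0, 0, 0], [0, 0, 0]], turn=[[0, 0, -1], [0, 0, -1], [0, 0, -1], [0, 0, -1], [0, 0, -1]])

```text
clock: 13.42
eef_pos: [0.4188, 0.1697, 0.1457]
orientation: [0.0, 0.97, 0.244, 0.0]
contact_force: [-1.1, -0.8, 0.1]
finger_gap: 0.586
finger_force: 0.0
```

Call:
move_arm(offset=[[0, 0, 0], [0, 0, 0], [0, 0, 0], [0, 0, 0], [0, 0, 0]], turn=[[0, 0, -1], [0, 0, -1], [0, 0, -1], [0, 0, -1], [0, 0, -1]])

```text
clock: 13.83
eef_pos: [0.4188, 0.1697, 0.1457]
orientation: [0.0, 0.894, 0.448, -0.0]
contact_force: [0.7, -0.3, -0.1]
finger_gap: 0.586
finger_force: 0.0
```

Call:
move_arm(offset=[[0, 0, 0], [0, 0, 0], [0, 0, 0], [0, 0, 0], [0, 0, 0]], turn=[[0, 0, -1], [0, 0, -1], [0, 0, -1], [0, 0, -1], [0, 0, -1]])

```text
clock: 14.25
eef_pos: [0.4188, 0.1697, 0.1457]
orientation: [0.0, 0.776, 0.631, -0.0]
contact_force: [0.7, -0.7, -1.3]
finger_gap: 0.584
finger_force: 0.0
```

Call:
move_arm(offset=[[0, 0, 0], [0, 0, 0], [0, 0, 0], [0, 0, 0], [0, 0, 0]], turn=[[0, 0, -1], [0, 0, -1], [0, 0, -1], [0, 0, -1], [0, 0, -1]])

```text
clock: 14.67
eef_pos: [0.4188, 0.1697, 0.1456]
orientation: [-0.0, 0.621, 0.784, -0.0]
contact_force: [0.0, 0.2, -0.0]
finger_gap: 0.587
finger_force: 0.0
```

Call:
move_arm(offset=[[0, 0, 0], [0, 0, 0], [0, 0, 0], [0, 0, 0], [0, 0, 0]], turn=[[0, 0, -1], [0, 0, -1], [0, 0, -1], [0, 0, -1], [0, 0, -1]])

```text
clock: 15.08
eef_pos: [0.4188, 0.1697, 0.1457]
orientation: [0.0, 0.437, 0.9, -0.0]
contact_force: [-0.2, -0.0, -0.3]
finger_gap: 0.584
finger_force: 0.0
```

Call:
move_arm(offset=[[0, 0, 0], [0, 0, 0], [0, 0, 0], [0, 0, 0], [0, 0, 0]], turn=[[0, 0, -1], [0, 0, -1], [0, 0, -1], [0, 0, 0], [0, 0, 0]])

```text
clock: 15.5
eef_pos: [0.4186, 0.1697, 0.1457]
orientation: [-0.0, 0.318, 0.948, -0.0]
contact_force: [-0.1, 0.0, -0.1]
finger_gap: 0.586
finger_force: 0.0
```

Call:
move_arm(offset=[[0.12, 0, 0.5], [0, 0, 0.9], [0, 0, 0.9], [0, 0, 0.9], [0, 0, 0.6]], turn=[[0, 0, 0], [0, 0, 0], [0, 0, 0], [0, 0, 0], [0, 0, 0]])

```text
clock: 15.92
eef_pos: [0.415, 0.171, 0.0673]
orientation: [-0.001, 0.318, 0.948, -0.001]
contact_force: [-0.2, 0.1, -0.5]
finger_gap: 0.586
finger_force: 0.0
```

Call:
move_arm(offset=[[0, 0, 0.1], [0, 0, 0], [0, 0, 0], [0, 0, 0], [0, 0, 0]], turn=[[0, 0, 0], [0, 0, 0], [0, 0, 0], [0, 0, 0], [0, 0, 0]], fingers=32)

```text
clock: 16.33
eef_pos: [0.4173, 0.1718, 0.0687]
orientation: [0.001, 0.317, 0.948, 0.001]
contact_force: [-0.1, 0.7, 0.8]
finger_gap: 0.373
finger_force: 0.0
```

Call:
move_arm(offset=[[0.4, 0.56, 0], [0.32, 0.61, 0], [0.23, 0.65, 0], [0.13, 0.68, 0], [0.03, 0.69, 0]], turn=[[0, 0, 0], [0, 0, 0], [0, 0, 0], [0, 0, 0], [0, 0, 0]])

```text
clock: 16.75
eef_pos: [0.4357, 0.236, 0.0675]
orientation: [-0.001, 0.317, 0.948, -0.001]
contact_force: [-3.4, -1.4, -0.0]
finger_gap: 0.371
finger_force: 1.5
```

Call:
move_arm(offset=[[-0.07, 0.68, 0], [-0.17, 0.67, 0], [-0.26, 0.64, 0], [-0.35, 0.59, 0], [0, 0, 0]], turn=[[0, 0, 0], [0, 0, 0], [0, 0, 0], [0, 0, 0], [0, 0, 0]])

```text
clock: 17.17
eef_pos: [0.4848, 0.2684, 0.0686]
orientation: [0.002, 0.317, 0.948, 0.001]
contact_force: [0.3, 0.4, 0.1]
finger_gap: 0.375
finger_force: 0.0
```

```bash
cat > kn.py <<'E'
from meas import *
s,d,T,w=wrist(); np.savez('k.npz',**d,T=T); hsv=cv2.cvtColor(d['img'],cv2.COLOR_RGB2HSV); h=w[...,2]
r=((hsv[...,0]<6)|(hsv[...,0]>174))&(hsv[...,1]>150)&(h>.081)&(h<.09)&(w[...,1]<.33)
P=w[r]; c=(P.max(0)+P.min(0))/2 if len(P) else np.full(3,np.nan); v=c[:2]-[.5117,.1763]
print('knob',len(P),c,np.linalg.norm(v),'lever',np.radians(183.1)-np.arctan2(v[1],v[0]),s['eef_pos'],s['contact_force'])
E
python3 kn.py
```

```text
knob 1265 [0.479  0.2669 0.0844] 0.09630247158944782 lever 1.278288048489557 [0.4848 0.2684 0.0686] [0.2562 0.3559 0.1216]
```

Call:
move_arm(offset=[[-0.2, 0.21, 0], [-0.2, 0.21, 0], [0, 0, 0], [0, 0, 0], [0, 0, 0]], turn=[[0, 0, 0], [0, 0, 0], [0, 0, 0], [0, 0, 0], [0, 0, 0]])

```text
clock: 17.63
eef_pos: [0.4934, 0.2687, 0.0679]
orientation: [0.0, 0.317, 0.948, 0.0]
contact_force: [0.1, 0.2, -0.4]
finger_gap: 0.38
finger_force: 0.0
```

```bash
python3 kn.py
```

```text
knob 1307 [0.4851 0.269  0.0842] 0.09647063745417846 lever 1.345360068184469 [0.4934 0.2687 0.0679] [ 0.052   0.1695 -0.4251]
```

Call:
move_arm(offset=[[-0.12, 0.1, 0], [-0.1, 0.1, 0], [0, 0, 0], [0, 0, 0], [0, 0, 0]], turn=[[0, 0, 0], [0, 0, 0], [0, 0, 0], [0, 0, 0], [0, 0, 0]])

```text
clock: 18.1
eef_pos: [0.4984, 0.2688, 0.0674]
orientation: [-0.0, 0.317, 0.948, -0.001]
contact_force: [-2.5, -3.1, 0.9]
finger_gap: 0.376
finger_force: 1.9
```

```bash
python3 kn.py
```

```text
knob 1320 [0.4887 0.2698 0.084 ] 0.09627021259397783 lever 1.3839889339451297 [0.4984 0.2688 0.0674] [-2.4603 -3.1299  0.95  ]
```

Call:
move_arm(offset=[[-0.05, 0.1, 0], [-0.05, 0.1, 0], [0, 0, 0], [0, 0, 0], [0, 0, 0]], turn=[[0, 0, 0], [0, 0, 0], [0, 0, 0], [0, 0, 0], [0, 0, 0]])

```text
clock: 18.57
eef_pos: [0.499, 0.2689, 0.0667]
orientation: [-0.003, 0.317, 0.948, -0.004]
contact_force: [-12.1, -8.2, 7.7]
finger_gap: 0.374
finger_force: 6.6
```

```bash
python3 kn.py
```

```text
knob 1362 [0.4889 0.2703 0.0841] 0.0966879182749374 lever 1.386919268193874 [0.499  0.2689 0.0667] [-12.122   -8.1511   7.7288]
```

Call:
move_arm(offset=[[0.1, -0.25, 0], [0, 0, 0], [0, 0, 0], [0, 0, 0], [0, 0, 0]], turn=[[0, 0, 0], [0, 0, 0], [0, 0, 0], [0, 0, 0], [0, 0, 0]], fingers=46)

```text
clock: 19.03
eef_pos: [0.4993, 0.2689, 0.0681]
orientation: [0.001, 0.317, 0.948, 0.001]
contact_force: [0.4, -0.1, -0.5]
finger_gap: 0.541
finger_force: 0.0
```

Call:
move_arm(offset=[[0, 0, -0.5], [0, 0, -1], [0, 0, -1], [0, 0, -1], [0, 0, -1]], turn=[[0, 0, 0], [0, 0, 0], [0, 0, 0], [0, 0, 0], [0, 0, 0]])

```text
clock: 19.45
eef_pos: [0.4987, 0.2686, 0.1594]
orientation: [0.0, 0.317, 0.948, 0.0]
contact_force: [0.2, -0.0, -0.2]
finger_gap: 0.539
finger_force: 0.0
```

Call:
move_arm(offset=[[0, 0, -1], [0, 0, -1], [0, 0, 0], [0, 0, 0], [0, 0, 0]], turn=[[0, 0, 0], [0, 0, 0], [0, 0, 0], [0, 0, 0], [0, 0, 0]])

```text
clock: 19.87
eef_pos: [0.4981, 0.2683, 0.1974]
orientation: [-0.0, 0.317, 0.948, -0.0]
contact_force: [-0.1, -0.4, -0.1]
finger_gap: 0.536
finger_force: 0.0
```

```bash
python3 kn.py
python3 - <<'E'
from h import *
e=get_image('side'); t=get_image('top')
a=cv2.resize(e['img'][120:340,190:490],(600,440)[:2]); save(np.vstack([a,cv2.resize(t['img'][165:245,180:460],(600,160))]) ,'end')
E
```

```text
knob 405 [0.4893 0.27   0.0842] 0.09633764637316516 lever 1.3904635880369087 [0.4981 0.2683 0.1974] [-0.1311 -0.3721 -0.0664]
```

View pics/end.png

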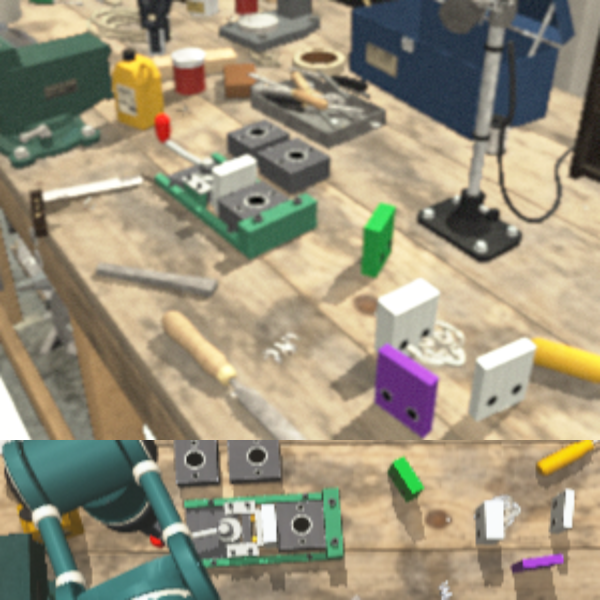

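The picture shows the packer seated in the fixture (235,172), with the red knob swung home (163,127). The bottle (138,90) and both unused packers (407,310 and 503,378) are still upright, so I am handing it in.

```bash
python3 -c "
from cell import *
print(sign_off())"
```

```text
the job is handed in; nothing more can be done
None
```

The job is handed in: packer_21 stands fully down in mid-gap, the lever is against its stop (about 1.39 rad by camera), and the unused packers and the oil bottle are still upright, all in about 20 s of robot time.

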